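# Brief the apprentice: point out blank and crowns, open the cabinet

### The arm

A 6-joint arm with a two-finger parallel gripper is mounted at the origin on the work surface. World frame = base frame: x ahead of the robot, y to its left, z up, the work surface at z = 0. Lengths are in m, angles in rad, forces in N, time in s.
With the tool pointing down it reaches from about 0.375 to 0.975 m from the base axis. Payload 3.8 kg.
Tool frame: the origin (TCP) lies between the finger pads, 19 mm behind the fingertips; this is the grasp point; z points along the fingers, y is the line along which they close (so a half turn about z gives the same grasp; the last joint's range is limited). The gripper opens to 85 mm and grips with 20 to 120 N. Pads are 22 mm wide; open, the fingers measure 114 mm over their backs; the gripper's body (76 mm by 85 mm) begins 54 mm behind the grasp point. The pads swing forward as they close: fully open they stand 13 mm farther back than shut.
Start: joints at [1.288, 0.264, 1.604, -0, 1.274, -0.037], TCP at [0.164, 0.655, 0.25] pointing down, gripper open.
Joint ranges: [-2.63, 2.63], [-0.94, 2.18], [0.31, 2.57], [-1.31, 4.45], [0, 2.66], [-2.55, 2.55]. Speed limits (rad/s): [2.57, 2.57, 3.14, 3.14, 3.14, 3.14].

### API

Orientations are given as a rotation vector (axis times angle).
In Python, from workcell import readout, read_camera, finish_job gives the robot as it stands.
- The arm moves only by the tool jog_arm, never from a script. Its argument "deltas" is one flat list of numbers, 7 for each row, row after row: the shift along the tool's x, y, z in m, then the turn, a rotation vector about the tool's x, y, z in degrees, then the gripper command: -1 is shut, 1 is fully open, values between are in proportion. A call has 1 to 8 rows; each row is the pose to reach, as a shift and turn from the pose commanded when the call began, along the tool's axes at that moment; what a row does not reach only later rows make up. A row lasts 1/10 s, in which the tool goes at most 50 mm and 8.59 degrees, less where a joint would pass 70% of its speed; a pose out of reach is approached as far as the arm can. A call with a gripper value outside its range is refused whole. The fingers move at their own pace and stop on an object; "squeeze" is the grip in N (left out, the last holds). Time passes only in rows, so rows that repeat a pose let the fingers close. It gives the time, the measured TCP pose, the force, the opening and the grip force at its end, in the units of the state.
- readout.read_state(): the state, without advancing time (a new reading comes with each control period).
- read_camera(name): name is "scene" or "top"; returns a dict with "color" (420x560x3 uint8, blue, green, red), "fx", "fy", "cx", "cy" (pixels), "origin" and "attitude" of the camera in the world. Camera axes: x right, y down, z forward; pixel columns grow to the right and rows downward; lengths in m; the calibration is good to about 2 mm. A picture is of the moment at which its call begins. There is no depth.
- finish_job(): hands the job in; it is judged then, once.
The state is a dict: "time": time; "q": joint angles; "joint_vel": joint speeds; "joint_torque": joint torques, N m; "tool_pos": TCP position; "tcp_rot": TCP orientation; "wrist_force": force on the tool from outside, world axes, zero at the start; "torque": the same for the moment, N m; "width": opening from 0.0 (shut) to 1.0 (fully open); "grip_force": force on a finger pad.
Only numpy, scipy, OpenCV 4.12 (cv2) and the standard library are available. Lean on these libraries where they do the work, as an engineer would, in place of code of your own. Each camera call takes 0.05 s, during which the arm holds its last target. There are 200 camera calls.

### The job

Show the apprentice how the next rook comes together: first point at the dark brown walnut rook blank, holding the fingertips just above its top for two seconds, then point in the same way at the middle of the white dish of boxwood crowns. Last, push the cabinet's blue sliding door fully open to the robot's left, by the end of its brass pull, so that the place for the finished rook stands open, and withdraw. Touch none of the pieces, the tools, the dish or the crowns, and point at no other piece.

Things in the scene. Friction and masses are not known exactly. Their poses are not given: they have to be found in the camera images.
- walnut_blank: walnut rook blank, dark brown, turned and standing upright, 75 mm high, 38 mm across the foot, 34 mm across its flat plain top; origin at the centre of its underside
- walnut_blank_top (a point): centre of the walnut blank's flat top, 75 mm above the bench; z up
- boxwood_blank: boxwood rook blank, same shape and size as the walnut one but pale yellow; origin at the centre of its underside; not to be pointed at
- knight: rosewood chess knight, reddish, horse-head shape, 38 mm across the foot, 83 mm high; origin at the centre of its underside; not to be pointed at
- bishop: bone-white bishop with a pointed head, 36 mm across the foot, 84 mm high; origin at the centre of its underside; not to be pointed at
- dish: white porcelain dish, round, 110 mm across the rim, 30 mm high, holding three crowns that stay below the rim; origin at the centre of its underside, z up
- crown0: boxwood crown 1: a notched pale cap 25 mm across and 17 mm high standing in the dish; origin at the centre of its underside
- crown1: boxwood crown 2: a notched pale cap 25 mm across and 17 mm high standing in the dish; origin at the centre of its underside
- crown2: boxwood crown 3: a notched pale cap 25 mm across and 17 mm high standing in the dish; origin at the centre of its underside
- dividers: brass dividers lying flat, about 150 mm long along x, 70 mm wide, 8 mm high; origin on the bench near the middle
- gouge: carving gouge with a dark wooden handle lying along x (handle to -x), 220 mm long, 28 mm high; origin on the bench near the middle
- cabinet: pine cabinet, fixed, 160 mm deep (x), 300 mm wide (y), 150 mm high; origin at the centre of its underside; its front looks to its own -x, towards the robot. Dark rails run along the front's top and bottom edges to 99 mm in front of the origin. The blue door runs in front of the right half (own -y) and slides along the cabinet's +y. It may be turned up to 0.2 rad about the vertical
- door (a joint): how far the blue door is open, m: 0 closed, 0.13 fully open at its stop, moving along the cabinet's +y (robot's left); starts between 0 and 0.03; slides with about 1.5 N of friction and some damping, and stays where it is left
- pull_end (a point): centre of the right-hand (own -y) end face of the door's brass pull; it moves with the door, axes as the cabinet's. The pull is a block 100 mm long (from this point along +y), 30 mm high (15 mm up and down from this point, which is 111 mm above the bench) and stands 40 mm proud of the door's face (20 mm either way in x from this point). Push on this end towards +y

How it is judged:
On the way, in this order (a step that is already met when the one before it is completed fails the run):
1. point at the walnut blank: TCP within 22 mm of its axis and 20 to 80 mm above its top (the fingertips reach about 19 mm past the TCP), for 1.5 s (horizontal distance between the grasp point and walnut_blank_top below 0.022 m and z of the grasp point in the frame of walnut_blank_top between 0.02 and 0.08 m), for 1.5 s.
2. point at the dish of crowns: TCP within 30 mm of its centre and 10 to 80 mm above its rim, for 1.5 s (horizontal distance between the grasp point and dish below 0.03 m and z of the grasp point in the frame of dish between 0.04 and 0.11 m), for 1.5 s.
3. the door is pushed open by at least 118 of its 130 mm (value of joint door above 0.118 m), for 0.2 s.
At the end, for the whole second after the job is handed in: The door is open by at least 118 mm of its 130 mm travel and at rest, and every piece, tool, crown and the dish is within 10 mm of where it started (value of joint door above 0.118 m and velocity of joint door between -0.01 and 0.01 m/s and distance of each of walnut_blank, boxwood_blank, knight, bishop, dish, crown0, crown1, crown2, dividers, gouge from where it was at the start of the episode below 0.01 m); the robot touches nothing.
It fails at once if the robot touches a piece, a tool, the dish or a crown (contact force between any of the fingers, the arm and walnut_blank above 0.3 N or contact force between any of the fingers, the arm and boxwood_blank above 0.3 N or contact force between any of the fingers, the arm and knight above 0.3 N or contact force between any of the fingers, the arm and bishop above 0.3 N or contact force between any of the fingers, the arm and dish above 0.3 N or contact force between any of the fingers, the arm and crown0 above 0.3 N or contact force between any of the fingers, the arm and crown1 above 0.3 N or contact force between any of the fingers, the arm and crown2 above 0.3 N or contact force between any of the fingers, the arm and dividers above 0.3 N or contact force between any of the fingers, the arm and gouge above 0.3 N).
It fails at once if a piece, a tool, the dish or a crown is moved by more than 10 mm or lifted (not (distance of each of walnut_blank, boxwood_blank, knight, bishop, dish, crown0, crown1, crown2, dividers, gouge from where it was at the start of the episode below 0.01 m)).
It fails at once if the fingers point at the pale blank, the knight or the bishop (TCP within 15 mm of its axis and less than 125 mm above the bench) ((horizontal distance between the grasp point and boxwood_blank below 0.015 m and height (world z) of the grasp point below 0.125 m) or (horizontal distance between the grasp point and knight below 0.015 m and height (world z) of the grasp point below 0.125 m) or (horizontal distance between the grasp point and bishop below 0.015 m and height (world z) of the grasp point below 0.125 m)).
It also fails if it takes over 54 s, if anything falls off the work surface, if the arm or the gripper's body presses on something with over 40 N, if the wrist force passes 120 N, or if a joint passes its speed limit or range.

## Working session

There is one attempt and no reset: what is moved stays moved. The work goes in short steps, Python scripts to look and compute and a tool call to move; the robot and the scene stay as the last step left them, time stands still between calls to the robot, and variables do not carry over. Pictures are saved under pics/ and viewed, at most 10 in all, crops included, and the job is handed in when it is done.

Besides the shell and the picture viewer there is one more tool, called after "Call:" as name(argument=value, ...) on one line, values as JSON. jog_arm: Moves the arm, as the interface text tells. Its arguments: {"type":"object","properties":{"deltas":{"type":"array"},"squeeze":{"type":"number"}},"required":["deltas"]}

```bash
mkdir -p pics
python3 - <<'E'
from workcell import readout, read_camera
import cv2
for n in("scene","top"):
    c=read_camera(n); cv2.imwrite(f"pics/{n}0.png",c["color"]); print(n,c["fx"],c["cx"],c["cy"],c["origin"],c["attitude"])
s=readout.read_state(); print(s["time"],s["tool_pos"],s["tcp_rot"],s["wrist_force"])
E
```

```text
scene 403.0664078021927 281.24747458781127 213.50980720320266 [1.06267268 0.20944056 0.93530356] [-1.49711298 -2.32547802  0.68026219]
top 400.34559330486184 279.6188453480228 204.68547707758927 [0.39852675 0.01043027 1.09397919] [-1.96709537  2.26591116 -0.23031581]
0.1 [0.16406723 0.65408498 0.24874532] [-0.38509306 -3.11755062  0.00328878] [-0.59395209  0.74146322 -0.38794847]
```

View pics/scene0.png

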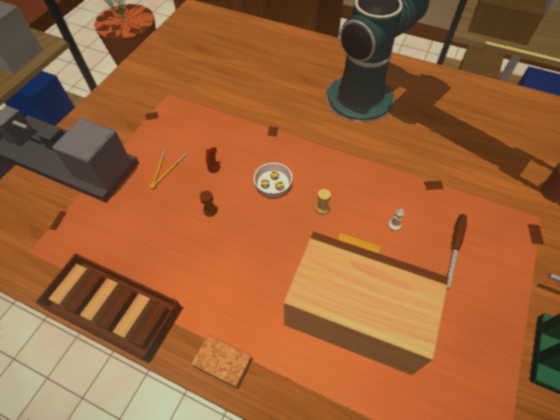

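View pics/top0.png

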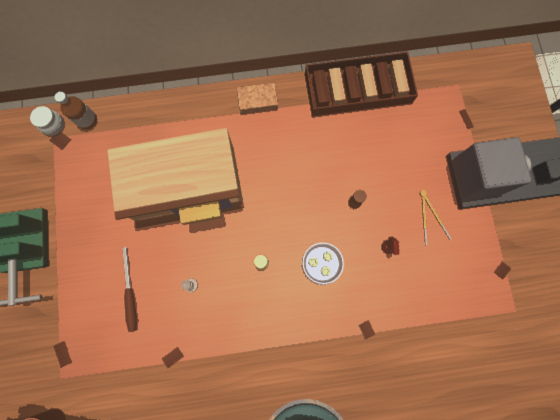

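The scene view shows the walnut blank at about (207,198), the knight at (211,158), the dish at (272,180), the boxwood blank at (323,200), the bishop at (397,220) and the yellow pull at (359,243). In the top view they are at walnut (359,197), knight (391,246), dish (323,263), boxwood (261,262), bishop (190,286) and pull (200,213).

```bash
cat > h.py <<'E'
import cv2, numpy as np
from scipy.spatial.transform import Rotation as R
from workcell import readout, read_camera
def ray(c,u,v):
    return R.from_rotvec(c["attitude"]).apply([(u-c["cx"])/c["fx"],(v-c["cy"])/c["fy"],1])
def onz(c,u,v,z):
    d=ray(c,u,v); o=np.array(c["origin"]); return o+d*(z-o[2])/d[2]
def blobs(c,lo,hi,box):
    x0,y0,x1,y1=box; h=cv2.cvtColor(c["color"],cv2.COLOR_BGR2HSV)[y0:y1,x0:x1]
    m=cv2.inRange(h,lo,hi); n,l,s,ce=cv2.connectedComponentsWithStats(m)
    i=1+np.argmax(s[1:,4]); p=np.argwhere(l==i)[:,::-1]+[x0,y0]
    return p.astype(np.float32)
E
python3 - <<'E'
from h import *
t=read_camera("top"); s=read_camera("scene")
np.set_printoptions(precision=4,suppress=True)
h=cv2.cvtColor(t["color"],cv2.COLOR_BGR2HSV)
for u,v in [(200,213),(359,197),(340,197),(323,245),(180,180),(359,206)]: print(u,v,h[v,u])
p=blobs(t,(15,120,120),(35,255,255),(165,200,240,230)); r=cv2.minAreaRect(p)
print("pull",r); 
for q in cv2.boxPoints(r): print(onz(t,*q,.126))
p=blobs(t,(0,0,150),(180,70,255),(290,235,355,295)); c,rad=cv2.minEnclosingCircle(p); print("dish",c,rad,onz(t,*c,.03),onz(t,c[0]+rad,c[1],.03)-onz(t,*c,.03))
im=np.hstack([cv2.resize(t["color"][175:225,335:385],(390,390),interpolation=2),cv2.resize(s["color"][175:225,182:232],(390,390),interpolation=2)])
cv2.imwrite("pics/w.png",im)
cv2.imwrite("pics/cab.png",cv2.resize(t["color"][120:240,95:255],(800,600),interpolation=2))
for n,(u,v,z) in dict(kn=(391,246,.04),box=(261,262,.075),bis=(188,285,.07),w=(359.5,195.5,.075),div1=(423,193,.01),div2=(449,238,.01)).items(): print(n,onz(t,u,v,z))
E
```

```text
200 213 [ 20 136 213]
359 197 [ 10 128 140]
340 197 [ 10 141 212]
323 245 [ 10  57 139]
180 180 [ 19 102 213]
359 206 [ 11 138 111]
pull ((199.26792907714844, 212.26226806640625), (15.48023796081543, 41.096343994140625), 79.3803482055664)
[0.6209 0.2322 0.126 ]
[0.6259 0.1316 0.126 ]
[0.5869 0.1288 0.126 ]
[0.5821 0.2287 0.126 ]
dish (322.5035705566406, 263.1200866699219) 21.02872085571289 [ 0.443  -0.1104  0.03  ] [-0.0078 -0.0548  0.    ]
kn [ 0.4613 -0.295   0.04  ]
box [0.4657 0.0479 0.075 ]
bis [0.4351 0.2369 0.07  ]
w [ 0.6003 -0.2293  0.075 ]
div1 [ 0.5954 -0.4207  0.01  ]
div2 [ 0.4623 -0.4641  0.01  ]
```

View pics/w.png

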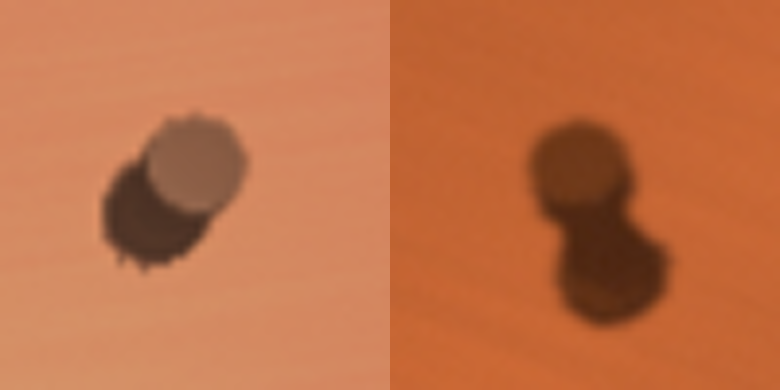

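View pics/cab.png

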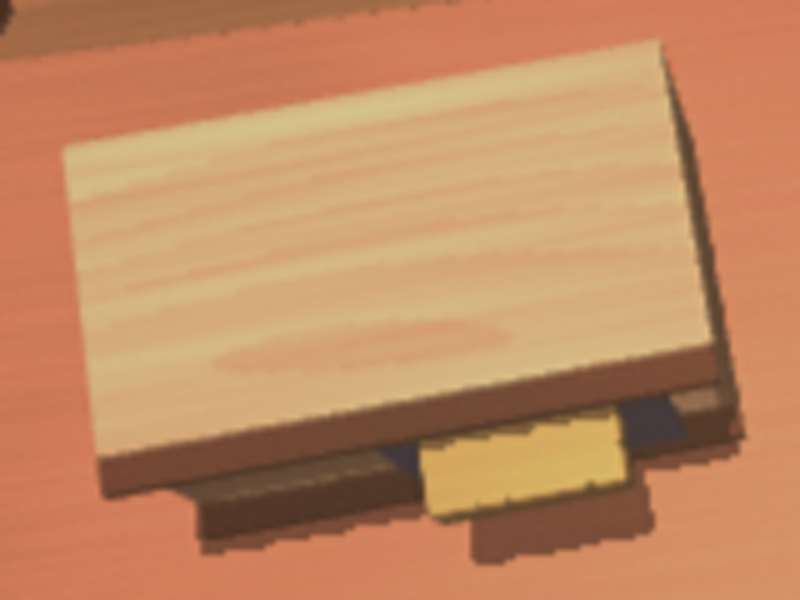

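The walnut top is a clean disc, centred at top-view (360.0,195.9) and scene (206.1,195.9). The cabinet's pine top corners are at about (107.8,149.6), (227,128), (237.4,189) and (115,211.6). The pull is clear of the top rail.

Run:
```python
from h import *
np.set_printoptions(precision=4,suppress=True)
t=read_camera("top"); s=read_camera("scene")
print("w",onz(t,360,195.9,.075),onz(s,206.1,195.9,.075))
c=[onz(t,*q,.15) for q in [(107.8,149.6),(227,128),(237.4,189),(115,211.6)]]
for q in c: print(q)
print([np.linalg.norm(c[i]-c[i-1]) for i in range(4)])
d=c[0]-c[1]+c[3]-c[2]; yaw=np.arctan2(-d[0],d[1]); print("yaw",yaw,"centre",np.mean(c,0))
p=blobs(s,(15,120,120),(35,255,255),(330,228,390,258)); r=cv2.minAreaRect(p); print(r)
for q in cv2.boxPoints(r): print(onz(s,*q,.126))
p=blobs(s,(0,0,150),(180,80,255),(245,155,300,205)); print("dish",onz(s,*cv2.fitEllipse(cv2.convexHull(p.astype(np.int32)))[0],.03))
T=R.from_rotvec(readout.read_state()["tcp_rot"]).as_matrix(); print(T)
p0=readout.read_state()["tool_pos"]
for n,g in dict(wal=(.6,-.23,.25),dish=(.443,-.11,.1),pull=(.602,.07,.2)).items(): print(n,T.T@(np.array(g)-p0))
```

```text
w [ 0.599  -0.2304  0.075 ] [ 0.6035 -0.225   0.075 ]
[0.7877 0.3845 0.15  ]
[0.8028 0.0858 0.15  ]
[0.643  0.0788 0.15  ]
[0.6288 0.3761 0.15  ]
[np.float64(0.15916720923954802), np.float64(0.2991253523950755), np.float64(0.15997910230097978), np.float64(0.2976055050455931)]
yaw 0.048988201827962236 centre [0.7156 0.2313 0.15  ]
((358.8999938964844, 242.80001831054688), (44.58810806274414, 8.538147926330566), 18.434946060180664)
[0.6142 0.1336 0.126 ]
[0.5917 0.1319 0.126 ]
[0.5869 0.2313 0.126 ]
[0.609  0.2319 0.126 ]
dish [ 0.4489 -0.1076  0.03  ]
[[-0.9699  0.2434 -0.0002]
 [ 0.2434  0.9699 -0.0008]
 [ 0.     -0.0008 -1.    ]]
wal [-0.638  -0.7518  0.0001]
dish [-0.4565 -0.6735  0.15  ]
pull [-0.5669 -0.4603  0.0499]
```

Call:
jog_arm(deltas=[-0.013,-0.015,0,0,0,-2,-1,-0.04,-0.047,0,0,0,-5,-1,-0.07,-0.082,0,0,0,-8,-1,-0.1,-0.117,0,0,0,-11,-1,-0.13,-0.152,0,0,0,-14,-1,-0.16,-0.188,0,0,0,-17,-1,-0.19,-0.223,0,0,0,-17,-1,-0.21,-0.247,0,0,0,-17,-1])

```text
time: 1.1
tool_pos: [0.3085, 0.3615, 0.2501]
tcp_rot: [-0.079, 3.14, -0.001]
wrist_force: [-0.1, 1.0, 0.9]
width: -0.004
grip_force: 0.0
```

```bash
cat > to.py <<'E'
import sys
from h import *
s=readout.read_state(); T=R.from_rotvec(s["tcp_rot"]).as_matrix(); np.set_printoptions(precision=4,suppress=True)
print(s["time"],s["tool_pos"],"y-angle",np.degrees(np.arctan2(T[1,1],T[0,1])),"F",s["wrist_force"],s["width"])
for g in sys.argv[1:]: print(g,T.T@(np.array(eval(g))-s["tool_pos"]))
E
python3 to.py ".601,-.228,.25"
```

```text
1.1 [0.3085 0.3615 0.2501] y-angle 92.86595178313877 F [-0.0876  0.9942  0.8984] -0.0035018123188690067
.601,-.228,.25 [-0.2626 -0.6034  0.0005]
```

Call:
jog_arm(deltas=[-0.01,-0.023,0,0,0,0,-1,-0.027,-0.062,0,0,0,0,-1,-0.044,-0.101,0,0,0,0,-1,-0.061,-0.14,0,0,0,0,-1,-0.078,-0.18,0,0,0,0,-1,-0.095,-0.22,0,0,0,0,-1,-0.112,-0.26,0,0,0,0,-1,-0.13,-0.3,0,0,0,0,-1])

```text
time: 1.9
tool_pos: [0.4534, 0.0693, 0.2503]
tcp_rot: [-0.08, 3.14, 0.0]
wrist_force: [0.7, 0.5, 0.5]
width: 0.001
grip_force: 0.0
```

Call:
jog_arm(deltas=[-0.018,-0.04,0,0,0,0,-1,-0.036,-0.082,0,0,0,0,-1,-0.054,-0.123,0,0,0,0,-1,-0.072,-0.165,0,0,0,0,-1,-0.09,-0.207,0,0,0,0,-1,-0.108,-0.25,0,0,0,0,-1,-0.124,-0.285,0,0,0,0,-1,-0.132,-0.303,0,0,0,0,-1])

```text
time: 2.7
tool_pos: [0.6011, -0.2281, 0.2497]
tcp_rot: [-0.077, 3.14, -0.001]
wrist_force: [0.1, 0.4, 0.4]
width: 0.003
grip_force: 0.0
```

```bash
python3 to.py ".601,-.228,.12"
```

```text
2.7 [ 0.6011 -0.2281  0.2497] y-angle 92.79130456773913 F [0.0942 0.3785 0.4006] 0.003111740676771452
.601,-.228,.12 [0.0002 0.0002 0.1297]
```

Call:
jog_arm(deltas=[0,0,0.02,0,0,0,-1,0,0,0.045,0,0,0,-1,0,0,0.07,0,0,0,-1,0,0,0.095,0,0,0,-1,0,0,0.115,0,0,0,-1,0,0,0.125,0,0,0,-1,0,0,0.13,0,0,0,-1,0,0,0.13,0,0,0,-1])

```text
time: 3.5
tool_pos: [0.6001, -0.2248, 0.1198]
tcp_rot: [0.08, -3.14, -0.0]
wrist_force: [-0.5, -0.0, 0.0]
width: 0.002
grip_force: 0.0
```

Call:
jog_arm(deltas=[0,0,0,0,0,0,-1,0,0,0,0,0,0,-1,0,0,0,0,0,0,-1,0,0,0,0,0,0,-1,0,0,0,0,0,0,-1,0,0,0,0,0,0,-1,0,0,0,0,0,0,-1,0,0,0,0,0,0,-1])

```text
time: 4.3
tool_pos: [0.6001, -0.2248, 0.1199]
tcp_rot: [0.08, -3.14, -0.0]
wrist_force: [0.3, -1.0, 0.7]
width: 0.002
grip_force: 0.0
```

```bash
python3 - <<'E'
from h import *
a=read_camera("top")["color"][130:300,260:480]; b=read_camera("scene")["color"][100:270,130:350]
cv2.imwrite("pics/p1.png",cv2.resize(np.hstack([a,b]),(800,309)))
E
python3 to.py ".601,-.228,.12"
```

```text
4.4 [ 0.6001 -0.2248  0.1199] y-angle 92.9176736221664 F [0.0068 0.1105 0.9006] -0.0004577194561726528
.601,-.228,.12 [-0.0007 -0.0032 -0.0001]
```

View pics/p1.png

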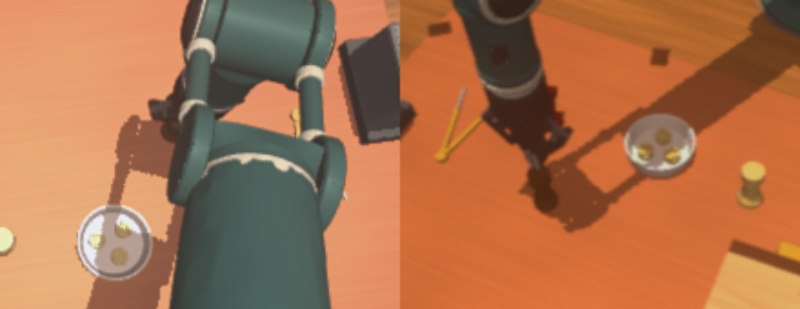

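The fingertips stand just above the walnut blank, at about (540,170) in the right half. The dish and the other pieces are clear. I'll hold here longer.

Call:
jog_arm(deltas=[0,-0.003,0,0,0,0,-1,0,-0.003,0,0,0,0,-1,0,-0.003,0,0,0,0,-1,0,-0.003,0,0,0,0,-1,0,-0.003,0,0,0,0,-1,0,-0.003,0,0,0,0,-1,0,-0.003,0,0,0,0,-1,0,-0.003,0,0,0,0,-1])

```text
time: 5.2
tool_pos: [0.6003, -0.2278, 0.12]
tcp_rot: [0.08, -3.141, -0.0]
wrist_force: [-0.5, -0.3, 0.2]
width: 0.001
grip_force: 0.0
```

Call:
jog_arm(deltas=[0,0,0,0,0,0,-1,0,0,0,0,0,0,-1,0,0,0,0,0,0,-1,0,0,0,0,0,0,-1,0,0,0,0,0,0,-1,0,0,0,0,0,0,-1])

```text
time: 5.8
tool_pos: [0.6003, -0.2278, 0.12]
tcp_rot: [0.08, -3.141, 0.0]
wrist_force: [0.4, -0.2, -0.3]
width: 0.001
grip_force: 0.0
```

```bash
python3 to.py ".446,-.109,.15" ".446,-.109,.08"
```

```text
5.8 [ 0.6003 -0.2278  0.12  ] y-angle 92.91911342427832 F [ 0.3771 -0.1763 -0.3231] 0.0012607729117388746
.446,-.109,.15 [ 0.1481  0.1266 -0.03  ]
.446,-.109,.08 [0.1481 0.1266 0.04  ]
```

Held for over 2 s. Next is the dish: up, across, then down.

Call:
jog_arm(deltas=[0,0,-0.02,0,0,0,-1,0.01,0.01,-0.03,0,0,0,-1,0.035,0.03,-0.03,0,0,0,-1,0.06,0.052,-0.03,0,0,0,-1,0.09,0.077,-0.03,0,0,0,-1,0.12,0.103,-0.03,0,0,0,-1,0.14,0.12,-0.03,0,0,0,-1,0.148,0.127,-0.03,0,0,0,-1])

```text
time: 6.6
tool_pos: [0.4438, -0.1072, 0.1496]
tcp_rot: [0.081, -3.139, -0.001]
wrist_force: [-0.8, 0.1, 0.8]
width: 0.0
grip_force: 0.0
```

Call:
jog_arm(deltas=[0,0,0.01,0,0,0,-1,0,0,0.03,0,0,0,-1,0,0,0.05,0,0,0,-1,0,0,0.065,0,0,0,-1,0,0,0.07,0,0,0,-1,0,0,0.07,0,0,0,-1,0,0,0.07,0,0,0,-1,0,0,0.07,0,0,0,-1])

```text
time: 7.4
tool_pos: [0.4472, -0.109, 0.0809]
tcp_rot: [-0.08, 3.139, -0.001]
wrist_force: [-0.4, 0.0, 0.2]
width: -0.0
grip_force: 0.0
```

Call:
jog_arm(deltas=[0,0,0,0,0,0,-1,0,0,0,0,0,0,-1,0,0,0,0,0,0,-1,0,0,0,0,0,0,-1,0,0,0,0,0,0,-1,0,0,0,0,0,0,-1,0,0,0,0,0,0,-1,0,0,0,0,0,0,-1])

```text
time: 8.2
tool_pos: [0.446, -0.1085, 0.08]
tcp_rot: [0.08, -3.14, -0.0]
wrist_force: [0.4, -0.4, 0.3]
width: -0.001
grip_force: 0.0
```

Call:
jog_arm(deltas=[0,0,0,0,0,0,-1,0,0,0,0,0,0,-1,0,0,0,0,0,0,-1,0,0,0,0,0,0,-1,0,0,0,0,0,0,-1,0,0,0,0,0,0,-1,0,0,0,0,0,0,-1,0,0,0,0,0,0,-1])

```text
time: 9.0
tool_pos: [0.4461, -0.1085, 0.08]
tcp_rot: [-0.08, 3.141, -0.0]
wrist_force: [-0.4, 0.3, 0.7]
width: 0.004
grip_force: 0.0
```

Call:
jog_arm(deltas=[0,0,0,0,0,0,-1,0,0,0,0,0,0,-1,0,0,0,0,0,0,-1,0,0,0,0,0,0,-1])

```text
time: 9.4
tool_pos: [0.446, -0.1085, 0.08]
tcp_rot: [0.08, -3.141, -0.0]
wrist_force: [-0.1, -0.2, -0.2]
width: -0.002
grip_force: 0.0
```

```bash
python3 to.py ".446,-.109,.2" ".603,.06,.2" ".603,.06,.112"
```

```text
9.4 [ 0.446  -0.1085  0.08  ] y-angle 92.91756755410171 F [-0.1101 -0.2336 -0.1573] -0.002074506109984237
.446,-.109,.2 [ 0.0001 -0.0005 -0.12  ]
.603,.06,.2 [-0.1653  0.1603 -0.12  ]
.603,.06,.112 [-0.1653  0.1603 -0.032 ]
```

Call:
jog_arm(deltas=[0,0,-0.03,0,0,0,-1,0,0,-0.07,0,0,0,-1,0,0,-0.1,0,0,0,-1,-0.01,0.01,-0.12,0,0,0,-1,-0.035,0.035,-0.12,0,0,0,-1,-0.06,0.06,-0.12,0,0,0,-1,-0.09,0.09,-0.12,0,0,0,-1,-0.115,0.115,-0.12,0,0,0,-1])

```text
time: 10.2
tool_pos: [0.5563, 0.0136, 0.2002]
tcp_rot: [-0.08, 3.14, 0.0]
wrist_force: [0.1, -0.5, -0.2]
width: 0.001
grip_force: 0.0
```

Call:
jog_arm(deltas=[-0.025,0.025,0,0,0,0,-1,-0.043,0.04,0,0,0,0,-1,-0.05,0.045,0,0,0,0,-1,-0.05,0.045,0.015,0,0,0,-1,-0.05,0.045,0.045,0,0,0,-1,-0.05,0.045,0.075,0,0,0,-1,-0.05,0.045,0.088,0,0,0,-1,-0.05,0.045,0.088,0,0,0,-1])

```text
time: 11.0
tool_pos: [0.5994, 0.0586, 0.1085]
tcp_rot: [0.078, -3.134, 0.001]
wrist_force: [-0.2, -0.2, 0.4]
width: -0.003
grip_force: 0.0
```

```bash
python3 - <<'E'
from h import *
a=read_camera("top")["color"][120:300,90:310]; b=read_camera("scene")["color"][150:330,250:470]
cv2.imwrite("pics/p2.png",cv2.resize(np.hstack([a,b]),(800,327)))
E
python3 to.py ".605,.112,.112"  ".5985,.245,.112"
```

```text
11.1 [0.6026 0.059  0.1123] y-angle 92.87789860690023 F [ 0.0072 -0.4699  0.4332] 0.0013388679871524961
.605,.112,.112 [-0.0051  0.0528  0.0003]
.5985,.245,.112 [-0.0052  0.1859  0.0003]
```

View pics/p2.png

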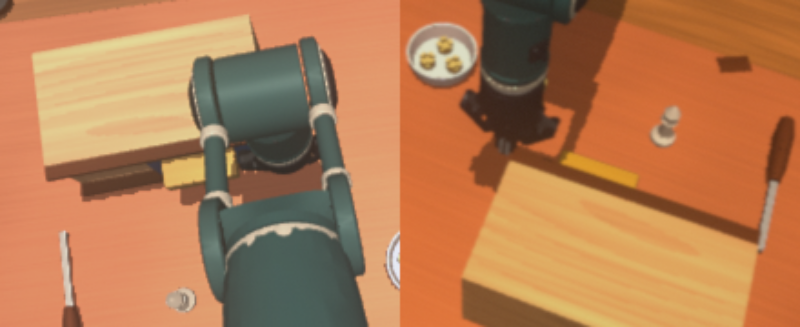

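The fingers are down to the right of the pull's end and clear of everything. The knuckles sit higher than the pull. I'll push along tool +y.

Call:
jog_arm(deltas=[0,0.012,0,0,0,0,-1,0,0.025,0,0,0,0,-1,0,0.037,0,0,0,0,-1,0,0.047,0,0,0,0,-1,0,0.055,0,0,0,0,-1,0,0.063,0,0,0,0,-1,0,0.071,0,0,0,0,-1,0,0.08,0,0,0,0,-1])

```text
time: 11.9
tool_pos: [0.5987, 0.1398, 0.1121]
tcp_rot: [-0.08, 3.14, -0.001]
wrist_force: [-1.0, -2.2, 1.5]
width: -0.0
grip_force: 1.0
```

Call:
jog_arm(deltas=[0,0.01,0,0,0,0,-1,0,0.02,0,0,0,0,-1,0,0.03,0,0,0,0,-1,0,0.04,0,0,0,0,-1,0,0.05,0,0,0,0,-1,0,0.06,0,0,0,0,-1,0,0.067,0,0,0,0,-1,0,0.07,0,0,0,0,-1])

```text
time: 12.7
tool_pos: [0.595, 0.2105, 0.1119]
tcp_rot: [-0.081, 3.14, 0.0]
wrist_force: [1.1, -2.1, 0.6]
width: -0.0
grip_force: 0.8
```

```bash
python3 - <<'E'
from h import *
a=read_camera("top")["color"][120:300,90:310]; b=read_camera("scene")["color"][150:330,250:470]
cv2.imwrite("pics/p3.png",cv2.resize(np.hstack([a,b]),(800,327)))
E
python3 to.py
```

```text
12.8 [0.5947 0.2102 0.1117] y-angle 92.94208614113153 F [-0.339  -0.6229  0.4173] -0.002100340511706676
```

View pics/p3.png

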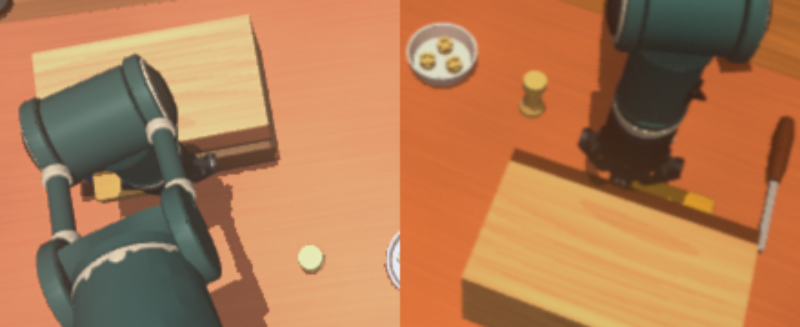

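The door is moving with the fingers on the pull's end, and the bishop and gouge are clear. I'll keep pushing gently until the stop.

Call:
jog_arm(deltas=[0,0.006,0,0,0,0,-1,0,0.012,0,0,0,0,-1,0,0.018,0,0,0,0,-1,0,0.023,0,0,0,0,-1,0,0.026,0,0,0,0,-1,0,0.028,0,0,0,0,-1])

```text
time: 13.4
tool_pos: [0.5941, 0.2198, 0.1119]
tcp_rot: [0.086, -3.136, 0.047]
wrist_force: [1.6, -62.8, 14.4]
width: -0.002
grip_force: 31.6
```

```bash
python3 to.py
```

```text
13.4 [0.5941 0.2198 0.1119] y-angle 93.12906381878027 F [  1.5711 -62.7713  14.3877] -0.002119017264253818
```

A 63 N force stopped the push at about 103 mm of door travel, which fits a stop at 130 mm with the door starting 27 mm open. I'll back off.

Call:
jog_arm(deltas=[0,-0.018,0,0,0,0,-1,0,-0.03,0,0,0,0,-1,0,-0.05,0,0,0,0,-1,0,-0.07,0,0,0,0,-1,0,-0.08,-0.01,0,0,0,-1,0,-0.08,-0.04,0,0,0,-1,0,-0.08,-0.08,0,0,0,-1,0,-0.08,-0.11,0,0,0,-1])

```text
time: 14.2
tool_pos: [0.5983, 0.1587, 0.225]
tcp_rot: [-0.08, 3.138, 0.003]
wrist_force: [0.9, 1.0, 0.1]
width: 0.003
grip_force: 0.0
```

Call:
jog_arm(deltas=[0.01,-0.03,-0.02,0,0,0,-1,0.02,-0.07,-0.04,0,0,0,-1,0.03,-0.11,-0.05,0,0,0,-1,0.04,-0.15,-0.05,0,0,0,-1,0.05,-0.19,-0.05,0,0,0,-1,0.05,-0.22,-0.05,0,0,0,-1,0.05,-0.23,-0.05,0,0,0,-1,0.05,-0.23,-0.05,0,0,0,-1])

```text
time: 15.0
tool_pos: [0.5599, -0.0751, 0.2726]
tcp_rot: [-0.077, 3.14, 0.001]
wrist_force: [0.0, 1.0, -0.1]
width: -0.0
grip_force: 0.0
```

```bash
python3 to.py
python3 - <<'E'
from h import *
np.set_printoptions(precision=4,suppress=True)
t=read_camera("top"); s=read_camera("scene")
p=blobs(t,(15,120,120),(35,255,255),(110,200,240,235)); r=cv2.minAreaRect(p); print(r)
for q in cv2.boxPoints(r): print(onz(t,*q,.126))
cv2.imwrite("pics/end.png",np.hstack([t["color"][100:320,60:460],s["color"][130:350,130:530]]))
E
```

```text
15.0 [ 0.5599 -0.0751  0.2726] y-angle 92.81611294787731 F [ 0.0465  1.0008 -0.0787] -2.9581540946085967e-05
((158.27735900878906, 219.979248046875), (15.91024398803711, 42.07921600341797), 79.3803482055664)
[0.6163 0.3347 0.126 ]
[0.6213 0.2325 0.126 ]
[0.5815 0.2289 0.126 ]
[0.5766 0.3303 0.126 ]
```

View pics/end.png

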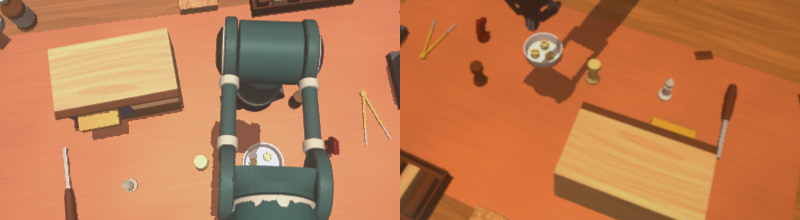

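The pull now ends at y≈0.23, a shift of about 101 mm to the hard stop. All the pieces stand where they were and the arm is clear, so I'm handing in.

```bash
python3 -c "
from workcell import finish_job; print(finish_job())"
```

```text
the job is handed in; nothing more can be done
None
```

The job is handed in with no verdict returned: I pointed at the walnut blank, then the dish, for over 2 s each, pushed the door about 101 mm to a hard stop (taken as fully open) and withdrew, with no piece seen to move.

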